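# Set the flip tags of the jar bins

### The job

The flip tags on the board are out of date: gently push over with a fingertip the ones that are wrong, so that the tags at the full bins (all four jars in place) lean right over towards their bins with the ring face up, and the tags at the bins that are not full lean right away from them with the bar face up. Each tag belongs to the bin straight in front of it on the robot's side. Do not shift or pick up the bins or anything else on the bench.

Things in the scene. Friction and masses are not known exactly. Their poses are not given: they have to be found in the camera images.
- board: aluminium strip lying on the bench, 70 x 460 x 6 mm, fixed; origin under its centre, its y axis runs along the row of tags, and its -x axis (towards the robot) points from the tags to the bins. Its yaw is that of the whole row, bins included.
- tag_1 (a joint): white plastic flip tag, 52 mm wide along the board, 65 mm from hinge to free edge, 5 mm thick, about 40 g, hinged at its lower edge on a grey stand (stand 66 mm wide, its top at z = 88 mm). Angle from upright in rad, stops at -0.785 and +0.785: + leans towards its bin (ring face up), - leans away from the bin (bar face up). It swings freely: no spring; pushed past upright it falls to the other stop by itself. Neighbouring tags stand 110 mm apart.
- tag_1_hinge (a point): middle of this tag's hinge line, 80 mm above the bench, fixed; the hinge line runs along the board's y. Its own bin's centre lies 110 mm from it along the board's -x.
- tag_1_edge (a point): middle of this tag's free edge, 65 mm from the hinge line (126 mm above the bench when the tag leans at a stop, 145 mm when upright).
- tag_2 (a joint): white plastic flip tag, 52 mm wide along the board, 65 mm from hinge to free edge, 5 mm thick, about 40 g, hinged at its lower edge on a grey stand (stand 66 mm wide, its top at z = 88 mm). Angle from upright in rad, stops at -0.785 and +0.785: + leans towards its bin (ring face up), - leans away from the bin (bar face up). It swings freely: no spring; pushed past upright it falls to the other stop by itself. Neighbouring tags stand 110 mm apart.
- tag_2_hinge (a point): middle of this tag's hinge line, 80 mm above the bench, fixed; the hinge line runs along the board's y. Its own bin's centre lies 110 mm from it along the board's -x.
- tag_2_edge (a point): middle of this tag's free edge, 65 mm from the hinge line (126 mm above the bench when the tag leans at a stop, 145 mm when upright).
- tag_3 (a joint): white plastic flip tag, 52 mm wide along the board, 65 mm from hinge to free edge, 5 mm thick, about 40 g, hinged at its lower edge on a grey stand (stand 66 mm wide, its top at z = 88 mm). Angle from upright in rad, stops at -0.785 and +0.785: + leans towards its bin (ring face up), - leans away from the bin (bar face up). It swings freely: no spring; pushed past upright it falls to the other stop by itself. Neighbouring tags stand 110 mm apart.
- tag_3_hinge (a point): middle of this tag's hinge line, 80 mm above the bench, fixed; the hinge line runs along the board's y. Its own bin's centre lies 110 mm from it along the board's -x.
- tag_3_edge (a point): middle of this tag's free edge, 65 mm from the hinge line (126 mm above the bench when the tag leans at a stop, 145 mm when upright).
- tag_4 (a joint): white plastic flip tag, 52 mm wide along the board, 65 mm from hinge to free edge, 5 mm thick, about 40 g, hinged at its lower edge on a grey stand (stand 66 mm wide, its top at z = 88 mm). Angle from upright in rad, stops at -0.785 and +0.785: + leans towards its bin (ring face up), - leans away from the bin (bar face up). It swings freely: no spring; pushed past upright it falls to the other stop by itself. Neighbouring tags stand 110 mm apart.
- tag_4_hinge (a point): middle of this tag's hinge line, 80 mm above the bench, fixed; the hinge line runs along the board's y. Its own bin's centre lies 110 mm from it along the board's -x.
- tag_4_edge (a point): middle of this tag's free edge, 65 mm from the hinge line (126 mm above the bench when the tag leans at a stop, 145 mm when upright).
- bin_1: loose grey open bin, 88 x 95 mm, 45 mm tall (jar lids reach 63 mm); origin under its centre. It is full: four jars, two by two, fill it. A bin has room for four jars. Which bin stands at which tag changes.
- bin_2: loose grey open bin, 88 x 95 mm, 45 mm tall (jar lids reach 63 mm); origin under its centre. It is full: four jars, two by two, fill it. A bin has room for four jars. Which bin stands at which tag changes.
- bin_3: loose grey open bin, 88 x 95 mm, 45 mm tall (jar lids reach 63 mm); origin under its centre. It is only half full: two jars at opposite corners. A bin has room for four jars. Which bin stands at which tag changes.
- bin_4: loose grey open bin, 88 x 95 mm, 45 mm tall (jar lids reach 63 mm); origin under its centre. It is empty: no jar in it. A bin has room for four jars. Which bin stands at which tag changes.
- vial: small brown glass vial, 22 mm across, 45 mm tall, standing on the strip between two tag stands; origin under its centre. Leave it alone.
- dishes: stack of three cream culture dishes, 90 mm across, 48 mm tall; origin under its centre. Leave it alone.
- tape: roll of paper tape lying flat, 90 mm across, 24 mm tall; origin under its centre. Leave it alone.
- flask: white conical flask, 124 mm across at the foot, 155 mm tall; origin under its centre. Leave it alone.
- bottle_1: wide-mouth yellowish bottle with a white cap, 72 mm across, about 150 mm tall; origin under its centre. Leave it alone.
- bottle_2: a second such bottle; same size and origin. Leave it alone.
- spatula: steel lab spatula lying on the bench, 190 mm long along its x; origin under its middle. Leave it alone.
Mind the look-alikes: they are no part of the job. What is shaped like the bin_1 but red or yellow is not meant.

How it is judged (in metres and radians):
At the end, for the whole second after the job is handed in: Each tag at a full bin leans towards its bin by more than 0.6 rad from upright, each tag at a bin that is not full leans away by more than 0.6 rad, all tags at rest, and every bin within 20 mm of where it stood ((((horizontal distance between tag_1_hinge and bin_1 below 0.132 m or horizontal distance between tag_1_hinge and bin_2 below 0.132 m) and value of joint tag_1 above 0.6 rad) or (not (horizontal distance between tag_1_hinge and bin_1 below 0.132 m or horizontal distance between tag_1_hinge and bin_2 below 0.132 m) and value of joint tag_1 below -0.6 rad)) and velocity of joint tag_1 between -0.2 and 0.2 rad/s and distance of each of bin_1, bin_2, bin_3, bin_4 from where it was at the start of the episode below 0.02 m and (((horizontal distance between tag_2_hinge and bin_1 below 0.132 m or horizontal distance between tag_2_hinge and bin_2 below 0.132 m) and value of joint tag_2 above 0.6 rad) or (not (horizontal distance between tag_2_hinge and bin_1 below 0.132 m or horizontal distance between tag_2_hinge and bin_2 below 0.132 m) and value of joint tag_2 below -0.6 rad)) and velocity of joint tag_2 between -0.2 and 0.2 rad/s and (((horizontal distance between tag_3_hinge and bin_1 below 0.132 m or horizontal distance between tag_3_hinge and bin_2 below 0.132 m) and value of joint tag_3 above 0.6 rad) or (not (horizontal distance between tag_3_hinge and bin_1 below 0.132 m or horizontal distance between tag_3_hinge and bin_2 below 0.132 m) and value of joint tag_3 below -0.6 rad)) and velocity of joint tag_3 between -0.2 and 0.2 rad/s and (((horizontal distance between tag_4_hinge and bin_1 below 0.132 m or horizontal distance between tag_4_hinge and bin_2 below 0.132 m) and value of joint tag_4 above 0.6 rad) or (not (horizontal distance between tag_4_hinge and bin_1 below 0.132 m or horizontal distance between tag_4_hinge and bin_2 below 0.132 m) and value of joint tag_4 below -0.6 rad)) and velocity of joint tag_4 between -0.2 and 0.2 rad/s); the robot touches nothing.
It fails at once if a bin is shoved or lifted (moved more than 20 mm) (distance of any of bin_1, bin_2, bin_3, bin_4 from where it was at the start of the episode above 0.02 m).
It fails at once if a bystander is moved more than 20 mm, lifted or knocked over (distance of any of vial, dishes, tape, flask, bottle_1, bottle_2, spatula from where it was at the start of the episode above 0.02 m or angle between any of vial, dishes, tape, flask, bottle_1, bottle_2, spatula's own z axis and vertical above 0.5 rad).
It fails at once if a tag is pushed harder than 20 N (contact force between any of tag_1, tag_2, tag_3, tag_4 and the fingers above 20 N).
It also fails if it takes over 35 s, if anything falls off the work surface, if the arm or the gripper's body presses on something with over 40 N, if the wrist force passes 120 N, or if a joint passes its speed limit or range.

### The arm

A 6-joint arm with a two-finger parallel gripper is mounted at the origin on the work surface. World frame = base frame: x ahead of the robot, y to its left, z up, the work surface at z = 0. Lengths are in mm, angles in degrees, forces in N, time in s.
With the tool pointing down it reaches from about 300 to 750 mm from the base axis. Payload 8.5 kg.
Tool frame: the origin (TCP) lies between the finger pads; the fingertips stand 14 mm ahead of it and the grasp point (between the pads) lies 5 mm behind it; z points along the fingers, y is the direction in which the jaws open and shut (so a half turn about z gives the same grasp; the last joint's range is limited). The gripper opens to 88 mm and grips with 3 to 60 N. Pads are 18 mm wide; open, the fingers measure 123 mm over their backs; the gripper's body (75 mm by 187 mm) begins 45 mm behind the grasp point.
Start: joints at [-86.648, 21.807, 74.336, -0, 83.858, -12.336], TCP at [148.71, -529.496, 252.748] pointing down, gripper open.
Joint ranges: [-178.18, 178.18], [-50.72, 133.34], [12.68, 142.11], [-81.47, 261.47], [9.98, 163.14], [-165.26, 165.26]. Speed limits (degrees/s): [136.94, 136.94, 180, 180, 180, 180].

### API

Orientations are given as a 3x3 rotation matrix whose columns are the frame's x, y, z axes.
In Python, from cell import env gives the robot as it stands.
- The arm moves only by the tool apply_moves, never from a script. Its argument "deltas" is a list of rows, each an object of numbers: "claw": the gripper command: -1 is fully open, 1 is shut, values between are in proportion; "dx", "dy", "dz": the shift along the world's x, y, z in mm; "yaw": the turn about the world's z in rad. In form: [{"claw": .., "dx": .., "dy": .., "dz": .., "yaw": ..}, ...]. A call has exactly 5 rows; each row is the pose to reach, as a shift and turn from the pose measured when the call began; what a row does not reach only later rows make up. A row lasts 1/10 s, in which the tool goes at most 50 mm and 8.59 degrees, less where a joint would pass 70% of its speed; a pose out of reach is approached as far as the arm can. A call with a gripper value outside its range is refused whole. The fingers move at their own pace and stop on an object; "squeeze" is the grip in N (left out, the last holds). Time passes only in rows, so rows that repeat a pose let the fingers close, or fill a call up. It gives the time, the measured TCP pose, the force and the opening at its end, in the units of the state.
- env.get_state(): the state, without advancing time (a new reading comes with each control period).
- env.get_image(name): name is "scene" or "top" or "wrist"; returns a dict with "pixels" (420x560x3 uint8, red, green, blue), "fovy" (degrees; the focal length in pixels is half the picture's height over the tangent of half this angle, whatever the lens; pixels are square), "cx", "cy" (the principal point, pixels), "world_to_cam" (4x4, takes a point from world to camera coordinates). Camera axes: x right, y down, z forward; pixel columns grow to the right and rows downward; lengths in mm; the calibration is good to about 2 mm. A picture is of the moment at which its call begins. There is no depth.
- env.hand_in(): hands the job in, once; it reports no verdict.
The state is a dict: "t": time; "joints": joint angles; "dq": joint speeds; "tau": joint torques, N m; "eef_pos": TCP position; "tcp_rot": TCP orientation; "ft_force": force on the tool from outside, world axes, zero at the start; "wrist_torque": the same for the moment, N m; "grip_width": opening from 0.0 (shut) to 1.0 (fully open).
Only numpy, scipy, OpenCV 4.12 (cv2) and the standard library are available. Lean on these libraries where they do the work, as an engineer would, in place of code of your own. Each camera call takes 0.05 s, during which the arm holds its last target.

## Working session

There is one attempt and no reset: what is moved stays moved. The work goes in short steps, Python scripts to look and compute and a tool call to move; the robot and the scene stay as the last step left them, time stands still between calls to the robot, and variables do not carry over. Pictures are saved under pics/ and viewed, and the job is handed in when it is done.

Besides the shell and the picture viewer there is one more tool, called after "Emit:" by a JSON object that holds its "op" and its "data". apply_moves: Moves the arm, as the interface text tells. Its arguments: {"type":"object","properties":{"deltas":{"type":"array"},"squeeze":{"type":"number"}},"required":["deltas"]}

```bash
mkdir -p pics; cat > h.py <<'E'
import numpy as np,cv2
from cell import env
def get(n,f):
    d=env.get_image(n); cv2.imwrite('pics/'+f+'.png',d['pixels'][:,:,::-1]); np.save('pics/'+f+'.npy',d,allow_pickle=True); return d
def load(f): return np.load('pics/'+f+'.npy',allow_pickle=True).item()
def ray(d,u,v):
    f=d['pixels'].shape[0]/2/np.tan(np.radians(d['fovy'])/2)
    M=np.array(d['world_to_cam']);R=M[:3,:3];t=M[:3,3]
    c=-R.T@t; r=R.T@np.array([(u-d['cx'])/f,(v-d['cy'])/f,1]); return c,r
def onz(d,u,v,z):
    c,r=ray(d,u,v); return c+r*(z-c[2])/r[2]
def proj(d,p):
    f=d['pixels'].shape[0]/2/np.tan(np.radians(d['fovy'])/2)
    M=np.array(d['world_to_cam']);q=M[:3,:3]@np.array(p)+M[:3,3]; return q[0]/q[2]*f+d['cx'],q[1]/q[2]*f+d['cy']
E
python3 - <<'E'
from h import *
for n in ['scene','top','wrist']:
    d=get(n,n+'0'); print(n,d['fovy'],onz(d,280,210,0)); print(np.round(ray(d,0,0)[0]))
s=env.get_state(); print(s['t'],s['tcp_rot'],s['ft_force'])
E
```

```text
scene 57.3844171667505 [ 3.72695407e+02 -1.07901584e+01  1.13686838e-13]
[1205. -330.  933.]
top 54.036437522369305 [512.90230495 -77.54067324   0.        ]
[ 183.  -58. 1566.]
wrist 58.448577982116085 [ 106.30016585 -541.98830354    0.        ]
[ 223. -509.  385.]
0.15 [[ 9.62749937e-01  2.70393330e-01 -8.31013535e-05]
 [ 2.70393252e-01 -9.62749314e-01  1.11682942e-03]
 [ 2.21977455e-04 -1.09769750e-03 -9.99999373e-01]] [ 1.05592181  0.87662581 -0.5844016 ]
```

View pics/scene0.png

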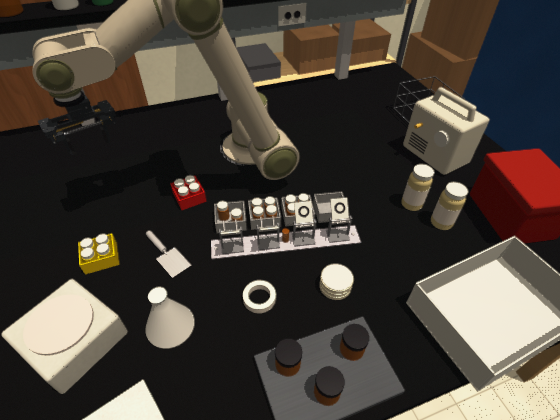

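View pics/top0.png

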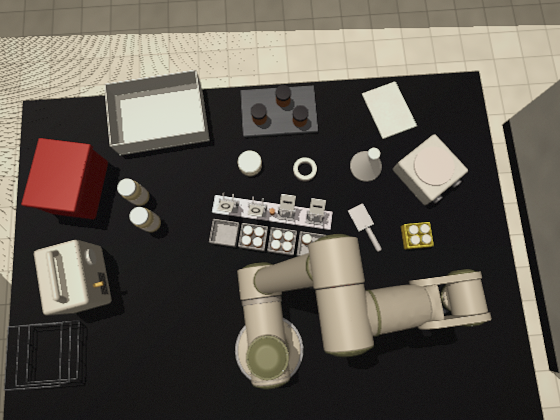

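View pics/wrist0.png

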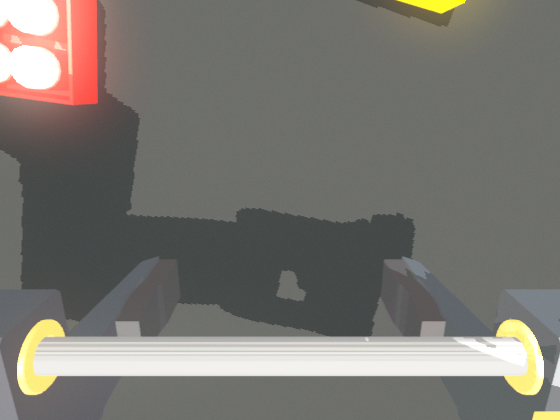

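```bash
python3 - <<'E'
from h import *
d=load('scene0');t=load('top0')
a=cv2.resize(d['pixels'][185:260,205:365],None,fx=5,fy=5,interpolation=3)
b=cv2.resize(t['pixels'][185:260,200:340],None,fx=5,fy=5,interpolation=3)
cv2.imwrite('pics/c1.png',a[:,:,::-1]);cv2.imwrite('pics/c2.png',b[:,:,::-1])
E
```

```text
(no output)
```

View pics/c1.png

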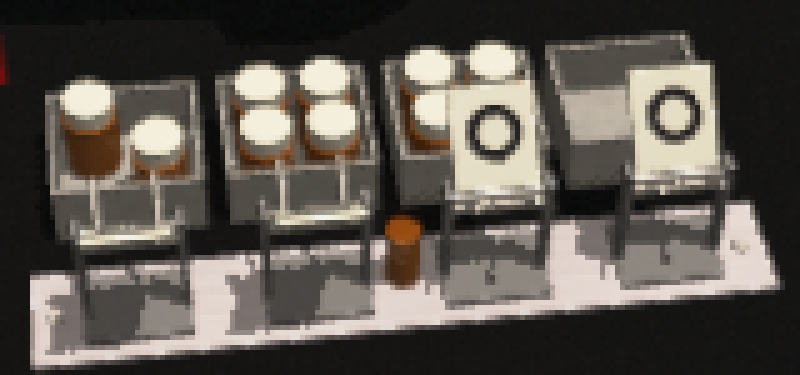

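View pics/c2.png

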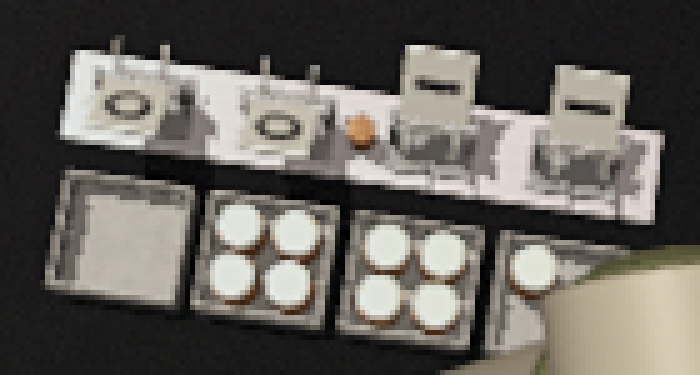

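The scene and top crops agree. From +y to −y (top crop, left to right):

| Position | Bin | Tag face up | Verdict |
|---|---|---|---|
| A | empty | ring (~225,204 in the full top picture) | wrong, push away from the bin |
| B | full | ring (~255,209) | right |
| C | full | bar (~288,202) | wrong, push towards the bin |
| D | half full | bar (~318,206) | right |

The look-alikes are the red bin (scene 188,191) and the yellow bin (top 417,236). Neither stands at a tag. Next I measure the geometry.

```bash
python3 - <<'E'
from h import *
d=load('scene0');t=load('top0')
# board corners (top z=6): fit from hand-read crop corners refined via pixels
T=[(200+u/5,185+v/5) for u,v in [(75,48),(663,130),(655,224),(60,138)]]
S=[(205+u/5,185+v/5) for u,v in [(752,201),(30,273),(33,368),(780,288)]]
for n,c,P in (('top',t,T),('scene',d,S)):
    q=np.array([onz(c,*p,6)[:2] for p in P]); print(n,q.round(1).tolist(),q.mean(0).round(1))
    # rect
# seg of white tags/ board in top
def tri(p,q):
    c1,r1=ray(t,*p);c2,r2=ray(d,*q)
    r1/=np.linalg.norm(r1);r2/=np.linalg.norm(r2)
    A=np.array([[r1@r1,-r1@r2],[r1@r2,-r2@r2]]);b=[(c2-c1)@r1,(c2-c1)@r2]
    a,e=np.linalg.solve(A,b); x,y=c1+a*r1,c2+e*r2
    return (x+y)/2,np.linalg.norm(x-y)
cs=lambda u,v:(205+u/5,185+v/5); ct=lambda u,v:(200+u/5,185+v/5)
# rings of A,B centers; 
print('ringA',tri(ct(128,104),cs(675,114))); print('ringB',tri(ct(277,126),cs(496,131)))
print('vial',tri(ct(360,130),cs(402,230)))
E
```

```text
top [[590.8, 171.1], [493.3, -280.2], [420.5, -267.0], [520.0, 185.4]] [506.1 -47.6]
scene [[525.2, 192.3], [423.6, -258.5], [495.5, -273.8], [595.2, 174.3]] [509.9 -41.4]
ringA (array([520.9713043 , 122.09531389, 107.28124049]), np.float64(5.619321757431896))
ringB (array([496.93465104,  15.44100326, 107.27037273]), np.float64(5.9895358917153665))
vial (array([502.07039415, -44.45461367,  46.7774422 ]), np.float64(4.587861806246378))
```

Board centre is about (508,−44.5) and yaw is −12.4°. That puts hinge A at about (543,117) and hinge C at about (496,−98). I'll shut the gripper, align it with the board (yaw −0.49 rad) and approach C from the far side, high up.

Emit:
{"op": "apply_moves", "data": {"deltas": [{"claw": 1, "dx": 35, "dy": 35, "dz": 0, "yaw": -0.1}, {"claw": 1, "dx": 70, "dy": 70, "dz": 0, "yaw": -0.2}, {"claw": 1, "dx": 105, "dy": 105, "dz": 0, "yaw": -0.3}, {"claw": 1, "dx": 140, "dy": 140, "dz": 0, "yaw": -0.4}, {"claw": 1, "dx": 170, "dy": 170, "dz": 0, "yaw": -0.49}], "squeeze": 10}}

```text
t: 0.65
eef_pos: [319.9, -357.3, 252.2]
tcp_rot: [[0.976, -0.218, 0.0], [-0.218, -0.976, 0.001], [0.0, -0.001, -1.0]]
ft_force: [-0.0, -1.0, -1.1]
grip_width: 0.568
```

Emit:
{"op": "apply_moves", "data": {"deltas": [{"claw": 1, "dx": 35, "dy": 35, "dz": 0, "yaw": 0}, {"claw": 1, "dx": 70, "dy": 70, "dz": 0, "yaw": 0}, {"claw": 1, "dx": 105, "dy": 105, "dz": 0, "yaw": 0}, {"claw": 1, "dx": 140, "dy": 140, "dz": 0, "yaw": 0}, {"claw": 1, "dx": 170, "dy": 170, "dz": 0, "yaw": 0}]}}

```text
t: 1.15
eef_pos: [491.2, -185.2, 252.2]
tcp_rot: [[0.976, -0.217, 0.0], [-0.217, -0.976, 0.002], [0.0, -0.002, -1.0]]
ft_force: [-0.5, -0.4, 0.5]
grip_width: 0.113
```

Emit:
{"op": "apply_moves", "data": {"deltas": [{"claw": 1, "dx": 35, "dy": 30, "dz": 0, "yaw": 0}, {"claw": 1, "dx": 65, "dy": 60, "dz": 0, "yaw": 0}, {"claw": 1, "dx": 85, "dy": 73, "dz": 0, "yaw": 0}, {"claw": 1, "dx": 85, "dy": 73, "dz": 0, "yaw": 0}, {"claw": 1, "dx": 85, "dy": 73, "dz": 0, "yaw": 0}]}}

```text
t: 1.65
eef_pos: [575.9, -112.2, 251.7]
tcp_rot: [[0.976, -0.217, -0.001], [-0.217, -0.976, 0.002], [-0.001, -0.002, -1.0]]
ft_force: [0.5, -0.4, 0.5]
grip_width: 0.005
```

```bash
python3 - <<'E'
from h import *
d=get('wrist','w1');s=env.get_state();print(s['eef_pos'],s['grip_width'])
g=get('scene','s1')
B=np.array([508,-44.5]);X=np.array([.977,-.215]);Y=np.array([.215,.977])
im=d['pixels'].copy()
for k in (165,55,-55,-165):
    for e in(-26,26):
        p=B+(k+e)*Y; u=proj(d,[*p,80]); print(k,e,u)
        if abs(u[0])<3000: cv2.circle(im,(int(u[0]),int(u[1])),4,(255,0,0),-1)
cv2.imwrite('pics/w1m.png',im[:,:,::-1])
c=cv2.resize(g['pixels'][100:260,180:390],None,fx=3.5,fy=3.5,interpolation=3);cv2.imwrite('pics/s1c.png',c[:,:,::-1])
E
```

```text
[ 575.58188922 -112.67730278  251.93381078] 0.006638870753056903
165 -26 (np.float64(68.02982417269953), np.float64(276.25852848177374))
165 26 (np.float64(10.365658945073505), np.float64(276.3448832836071))
55 -26 (np.float64(190.12153160073558), np.float64(276.07569040272017))
55 26 (np.float64(132.3868536410648), np.float64(276.16215080068906))
-55 -26 (np.float64(312.36260212337817), np.float64(275.8926286454015))
-55 26 (np.float64(254.55728201626943), np.float64(275.97919483331145))
-165 -26 (np.float64(434.75330999744335), np.float64(275.70934279910523))
-165 26 (np.float64(376.8772180106135), np.float64(275.7960149712365))
```

View pics/w1m.png

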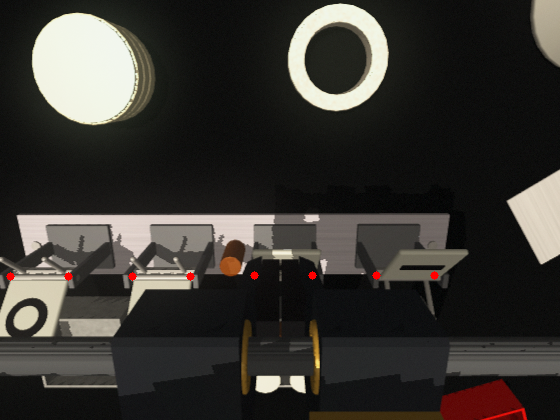

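View pics/s1c.png

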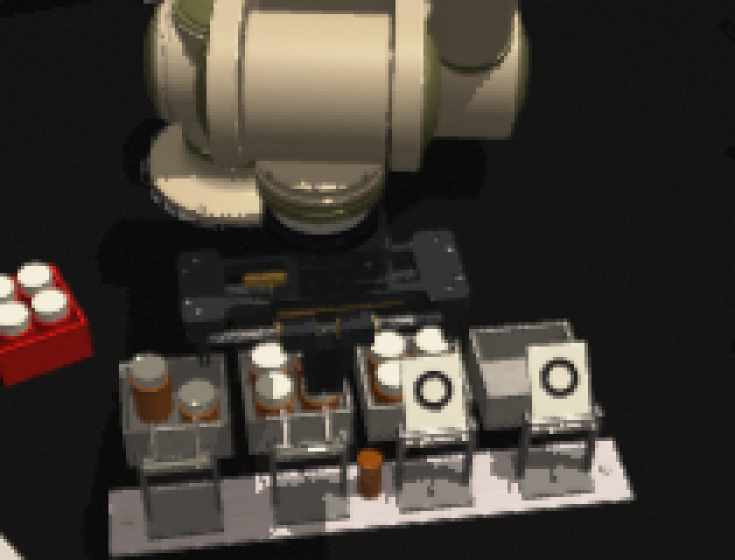

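The projected hinge points fall on the tag hinges in the wrist view (row ~276). The fingertips sit beyond C's raised edge (~287,253) and centred on it. Now I descend.

Emit:
{"op": "apply_moves", "data": {"deltas": [{"claw": 1, "dx": 0, "dy": 0, "dz": -40, "yaw": 0}, {"claw": 1, "dx": 0, "dy": 0, "dz": -80, "yaw": 0}, {"claw": 1, "dx": 0, "dy": 0, "dz": -110, "yaw": 0}, {"claw": 1, "dx": 0, "dy": 0, "dz": -128, "yaw": 0}, {"claw": 1, "dx": 0, "dy": 0, "dz": -128, "yaw": 0}]}}

```text
t: 2.25
eef_pos: [573.8, -113.5, 122.2]
tcp_rot: [[0.976, -0.22, -0.005], [-0.22, -0.976, 0.003], [-0.005, -0.002, -1.0]]
ft_force: [0.0, -0.1, 0.2]
grip_width: 0.002
```

```bash
python3 - <<'E'
from h import *
s=env.get_state();print(s['eef_pos'],s['ft_force'])
g=get('scene','s2')
c=cv2.resize(g['pixels'][100:260,180:390],None,fx=3.5,fy=3.5,interpolation=3);cv2.imwrite('pics/s2c.png',c[:,:,::-1])
E
```

```text
[ 573.78536235 -113.53567869  122.15510328] [ 0.01277273 -0.13212959  0.20311632]
```

View pics/s2c.png

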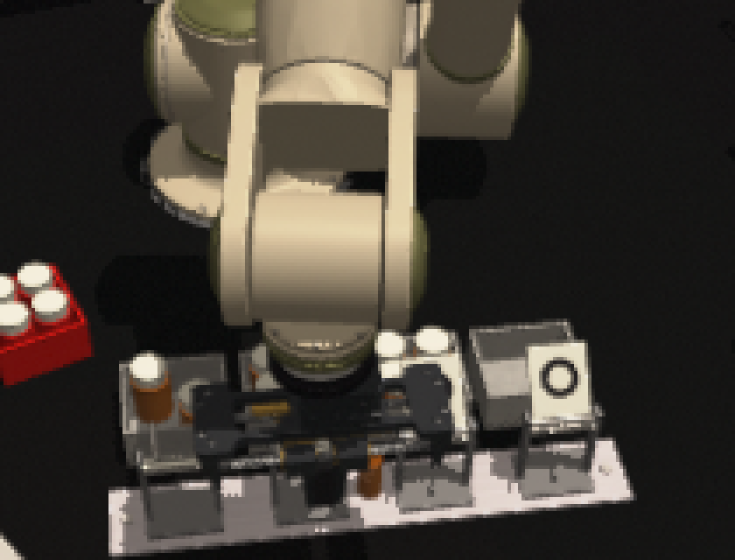

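Fingertip is lowered beyond C's edge, with no contact force. Now I push towards the bin.

Emit:
{"op": "apply_moves", "data": {"deltas": [{"claw": 1, "dx": -10, "dy": 2, "dz": 0, "yaw": 0}, {"claw": 1, "dx": -20, "dy": 4, "dz": 0, "yaw": 0}, {"claw": 1, "dx": -30, "dy": 7, "dz": 0, "yaw": 0}, {"claw": 1, "dx": -40, "dy": 9, "dz": 0, "yaw": 0}, {"claw": 1, "dx": -50, "dy": 11, "dz": 0, "yaw": 0}]}}

```text
t: 2.8
eef_pos: [524.1, -102.7, 124.8]
tcp_rot: [[0.976, -0.22, -0.0], [-0.22, -0.976, 0.001], [-0.001, -0.001, -1.0]]
ft_force: [1.1, 0.3, 0.0]
grip_width: 0.004
```

Emit:
{"op": "apply_moves", "data": {"deltas": [{"claw": 1, "dx": -8, "dy": 2, "dz": 0, "yaw": 0}, {"claw": 1, "dx": -16, "dy": 4, "dz": 0, "yaw": 0}, {"claw": 1, "dx": -24, "dy": 5, "dz": 0, "yaw": 0}, {"claw": 1, "dx": -31, "dy": 7, "dz": 0, "yaw": 0}, {"claw": 1, "dx": -31, "dy": 7, "dz": 0, "yaw": 0}]}}

```text
t: 3.3
eef_pos: [492.3, -95.5, 124.7]
tcp_rot: [[0.976, -0.22, -0.001], [-0.22, -0.976, 0.002], [-0.001, -0.002, -1.0]]
ft_force: [0.5, 0.4, 0.3]
grip_width: 0.006
```

```bash
python3 - <<'E'
from h import *
s=env.get_state();print(s['eef_pos'],s['ft_force'])
g=get('scene','s3')
c=cv2.resize(g['pixels'][100:260,180:390],None,fx=3.5,fy=3.5,interpolation=3);cv2.imwrite('pics/s3c.png',c[:,:,::-1])
E
```

```text
[492.25692775 -95.45962731 124.74767209] [0.51512289 0.37893803 0.29837396]
```

View pics/s3c.png

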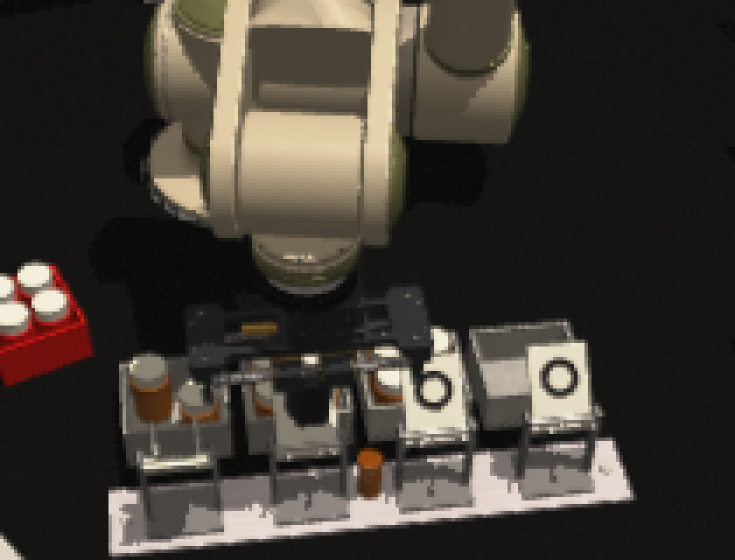

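C looks past upright. I back off away from it and rise.

Emit:
{"op": "apply_moves", "data": {"deltas": [{"claw": 1, "dx": 15, "dy": -3, "dz": 0, "yaw": 0}, {"claw": 1, "dx": 30, "dy": -7, "dz": 15, "yaw": 0}, {"claw": 1, "dx": 30, "dy": -7, "dz": 50, "yaw": 0}, {"claw": 1, "dx": 30, "dy": -7, "dz": 90, "yaw": 0}, {"claw": 1, "dx": 30, "dy": -7, "dz": 100, "yaw": 0}]}}

```text
t: 3.85
eef_pos: [524.4, -103.2, 228.7]
tcp_rot: [[0.976, -0.22, 0.006], [-0.22, -0.976, -0.001], [0.006, -0.0, -1.0]]
ft_force: [0.0, 0.8, -0.5]
grip_width: 0.002
```

Emit:
{"op": "apply_moves", "data": {"deltas": [{"claw": 1, "dx": -12, "dy": 47, "dz": 0, "yaw": 0}, {"claw": 1, "dx": -24, "dy": 94, "dz": 0, "yaw": 0}, {"claw": 1, "dx": -36, "dy": 141, "dz": 0, "yaw": 0}, {"claw": 1, "dx": -46, "dy": 188, "dz": 0, "yaw": 0}, {"claw": 1, "dx": -56, "dy": 225, "dz": 0, "yaw": 0}]}}

```text
t: 4.35
eef_pos: [467.5, 124.0, 228.3]
tcp_rot: [[0.976, -0.219, 0.005], [-0.219, -0.976, -0.001], [0.006, -0.0, -1.0]]
ft_force: [1.2, 0.4, 0.3]
grip_width: 0.003
```

```bash
python3 - <<'E'
from h import *
s=env.get_state();print(s['eef_pos'],s['ft_force'])
g=get('scene','s4')
c=cv2.resize(g['pixels'][100:260,180:390],None,fx=3.5,fy=3.5,interpolation=3);cv2.imwrite('pics/s4c.png',c[:,:,::-1])
E
```

```text
[467.53567069 124.00501387 228.30360506] [1.18353977 0.43631718 0.30160837]
```

View pics/s4c.png

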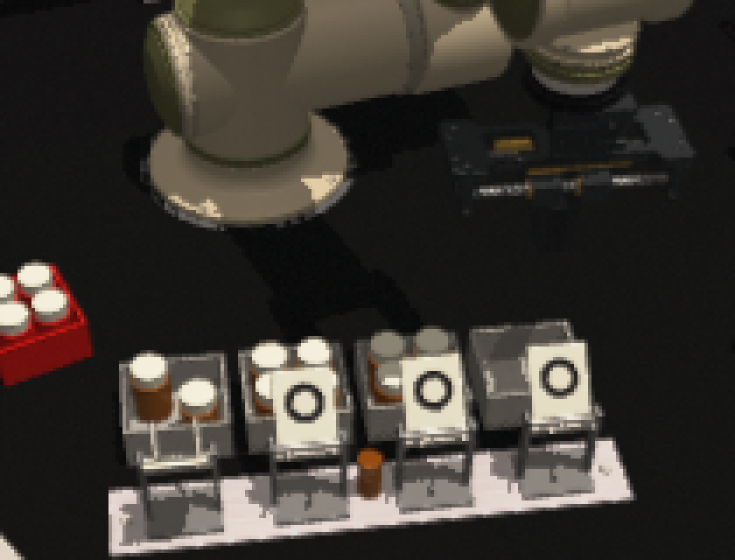

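C now shows its ring face (crop 303,403). I shift to the middle of A on the bin side and descend.

Emit:
{"op": "apply_moves", "data": {"deltas": [{"claw": 1, "dx": -2, "dy": 10, "dz": -30, "yaw": 0}, {"claw": 1, "dx": -2, "dy": 10, "dz": -60, "yaw": 0}, {"claw": 1, "dx": -2, "dy": 10, "dz": -90, "yaw": 0}, {"claw": 1, "dx": -2, "dy": 10, "dz": -105, "yaw": 0}, {"claw": 1, "dx": -2, "dy": 10, "dz": -105, "yaw": 0}]}}

```text
t: 4.9
eef_pos: [463.0, 137.6, 121.3]
tcp_rot: [[0.976, -0.216, -0.0], [-0.216, -0.976, 0.001], [-0.0, -0.001, -1.0]]
ft_force: [-0.3, -0.8, 0.2]
grip_width: 0.007
```

```bash
python3 - <<'E'
from h import *
s=env.get_state();print(s['eef_pos'],s['ft_force'])
g=get('scene','s5')
c=cv2.resize(g['pixels'][100:260,180:390],None,fx=3.5,fy=3.5,interpolation=3);cv2.imwrite('pics/s5c.png',c[:,:,::-1])
E
```

```text
[462.95907184 137.59551046 121.25176796] [-0.34374219 -0.82808635  0.16856363]
```

View pics/s5c.png

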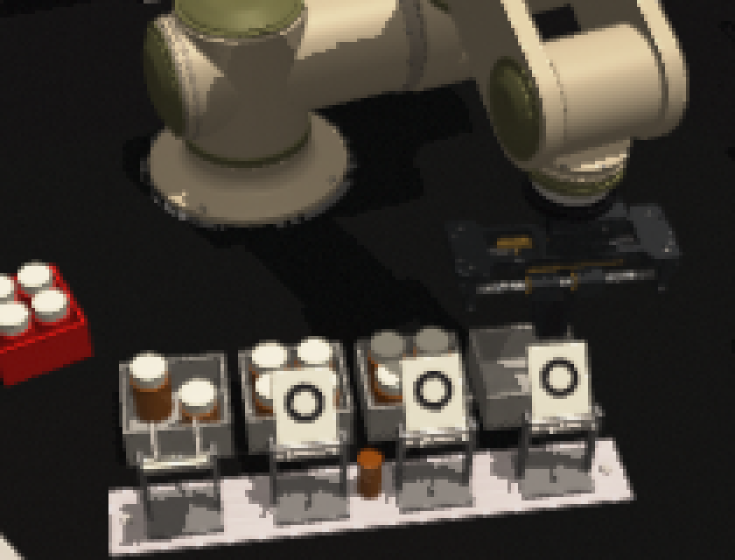

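The finger is on the bin side of A, behind its raised edge and free of contact. Now I push away from the bin.

Emit:
{"op": "apply_moves", "data": {"deltas": [{"claw": 1, "dx": 10, "dy": -2, "dz": 0, "yaw": 0}, {"claw": 1, "dx": 20, "dy": -5, "dz": 0, "yaw": 0}, {"claw": 1, "dx": 30, "dy": -7, "dz": 0, "yaw": 0}, {"claw": 1, "dx": 40, "dy": -9, "dz": 0, "yaw": 0}, {"claw": 1, "dx": 50, "dy": -12, "dz": 0, "yaw": 0}]}}

```text
t: 5.45
eef_pos: [514.8, 125.4, 122.9]
tcp_rot: [[0.976, -0.216, 0.003], [-0.216, -0.976, 0.001], [0.003, -0.001, -1.0]]
ft_force: [-0.8, -0.9, 0.0]
grip_width: 0.01
```

Emit:
{"op": "apply_moves", "data": {"deltas": [{"claw": 1, "dx": 10, "dy": -2, "dz": 0, "yaw": 0}, {"claw": 1, "dx": 20, "dy": -5, "dz": 0, "yaw": 0}, {"claw": 1, "dx": 29, "dy": -7, "dz": 0, "yaw": 0}, {"claw": 1, "dx": 36, "dy": -8, "dz": 0, "yaw": 0}, {"claw": 1, "dx": 36, "dy": -8, "dz": 0, "yaw": 0}]}}

```text
t: 5.95
eef_pos: [551.6, 117.2, 122.7]
tcp_rot: [[0.976, -0.216, 0.003], [-0.216, -0.976, 0.001], [0.003, -0.001, -1.0]]
ft_force: [0.6, 0.6, -0.4]
grip_width: 0.009
```

Emit:
{"op": "apply_moves", "data": {"deltas": [{"claw": 1, "dx": -15, "dy": 3, "dz": 0, "yaw": 0}, {"claw": 1, "dx": -30, "dy": 7, "dz": 15, "yaw": 0}, {"claw": 1, "dx": -40, "dy": 9, "dz": 50, "yaw": 0}, {"claw": 1, "dx": -70, "dy": 15, "dz": 90, "yaw": 0}, {"claw": 1, "dx": -110, "dy": 25, "dz": 110, "yaw": 0}]}}

```text
t: 6.45
eef_pos: [441.8, 142.2, 235.2]
tcp_rot: [[0.976, -0.217, 0.007], [-0.217, -0.976, 0.001], [0.007, -0.003, -1.0]]
ft_force: [0.1, 0.8, 0.7]
grip_width: 0.002
```

```bash
python3 - <<'E'
from h import *
s=env.get_state();print(s['eef_pos'],s['ft_force'])
g=get('scene','s6');t=get('top','t6')
c=cv2.resize(g['pixels'][100:260,180:390],None,fx=3.5,fy=3.5,interpolation=3);cv2.imwrite('pics/s6c.png',c[:,:,::-1])
c=cv2.resize(t['pixels'][180:270,200:350],None,fx=5,fy=5,interpolation=3);cv2.imwrite('pics/t6c.png',c[:,:,::-1])
E
```

```text
[441.77744951 142.16932281 235.18655452] [0.06729666 0.81469175 0.71578767]
```

View pics/s6c.png

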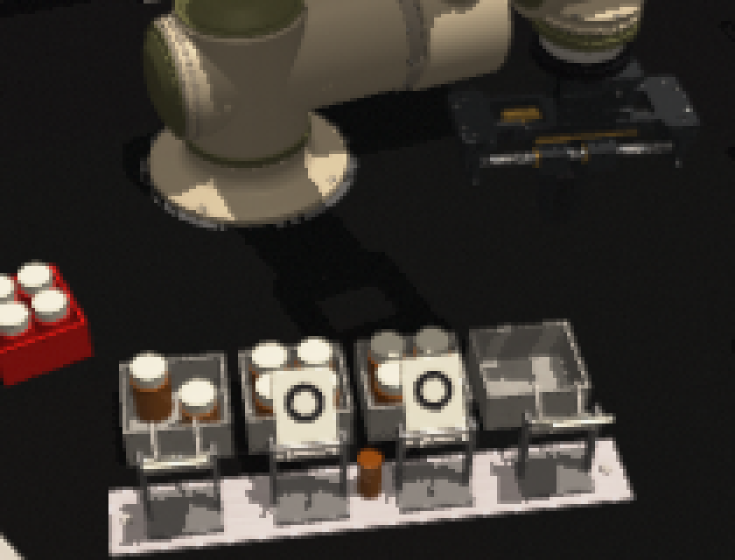

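View pics/t6c.png

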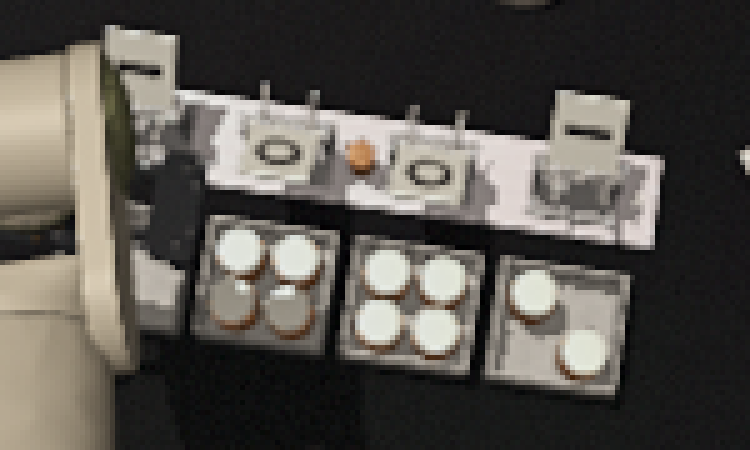

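All four tags now lean as wanted. The top crop shows bar (A), ring, ring, bar; D's bin is now in plain view and holds two jars at opposite corners. The bins look unmoved and the arm is clear.

```bash
python3 -c "
from cell import env
print(env.get_state()['dq']); print(env.hand_in())"
```

```text
[-1.49445868  5.50428114 -2.11184748 -0.48198358 -3.02770058 -1.11005416]
the job is handed in; nothing more can be done
None
```

I pushed over the two wrong tags with the shut fingertips and handed the job in at about 6.5 s. The tag at the empty bin (the one at the +y end) now leans away with its bar face up. The third tag from that end, at a full bin, now leans towards its bin with its ring face up. The other two tags were already right and I left them alone.

**Last checks:** The final scene and top pictures show bar, ring, ring, bar from the +y end, at the empty, full, full and half-full bins. By eye, the bins and the vial stand where they did; I did not measure their shift. The force readings at the end of each move stayed within about 1.5 N. The arm was clear of everything, though it was still settling slightly (up to 5.5 degrees/s) when I handed in.

**Not checked or disagreeing:**
- I judged the tags' lean from the pictures and did not measure their angles.
- The top and scene views disagreed by about 4–6 mm on positions. That did not affect the pushes.
- In the last top view the arm hid part of the empty bin and its tag, so I confirmed that bin from the scene view.

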